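# Check the frozen chocolate ball, then turn and offer its dish

## Task

The frozen chocolate ball in the two-handled dish is ready to serve: first check it with the infrared thermometer, taking it from its dock, aiming its lens at the middle of the ball from about 10 cm and holding it steady there for two seconds, then put it back in the dock. Next take the dish by one handle, lift it level off the counter and only then, in the air, turn it gently through a quarter turn so that the free handle points along the black service mat to the customer's side (away from the robot), the ball staying in the middle of the dish. Finish still holding the dish, level and still, about 10 cm above the middle of the mat; never touch the ball, and leave the other things on the counter where they are.

Things in the scene. Friction and masses are not known exactly. Their poses are not given: they have to be found in the camera images.
- dish: Round shallow spun-aluminium serving dish, loose, 100 g, rim 147 mm across, 40 mm high over the handles, two equal black handles at its two ends along x. Origin: middle of its underside; z up. Its handles start roughly across the mat's long direction. Bowl floor 5 mm above the origin, slope 0.05 out to 18 mm from the middle, 0.15 to 36, 0.27 to 60, then a steep wall.
- handle_a (a point): Middle of the dish's handle on its +x side, 94 mm from the dish centre, 30 mm above the dish's underside: a solid bar along the dish's x axis, 46 mm long, 18 mm wide (the width to grip), 20 mm tall, from 20 to 40 mm above the underside. Grip it firmly (40 N or more) at its middle so that the dish does not droop. Either handle may be taken.
- handle_b (a point): Middle of the equal handle on the dish's -x side.
- ball_center (a point): Centre of the frozen chocolate ball, dark brown, 44 mm in diameter, about 25 g, lying loose in the middle of the dish (its centre about 27 mm above the dish's underside). It rolls if the dish tilts by more than about 3 degrees or is jerked.
- thermometer: Infrared thermometer: white upright stick, 38 (x) by 24 (y) by 135 mm (z), 110 g, black lens nozzle 20 mm wide at its foot. Origin: middle of the lens face; it looks along its own -z (down, as docked). White from 13 to 135 mm up; docked, the part above 50 mm is free to grip. Reads by itself, no button, with the lens 3 to 15 cm from the ball and the ball's middle within 1 cm of its axis.
- dock: Grey plastic dock fixed on the counter: base 95 x 85 x 8 mm, pocket open at the top, 46 mm (x) by 32 mm (y) inside, 50 mm deep, walls 6 mm, mouth 58 mm above the counter. Origin: middle of its underside. The thermometer stands lens down on the pocket floor, 8 mm above the origin, axes along the dock's. Dock and dish stand one on each side of the mat, either way round.
- mat: Black ribbed rubber service mat fixed flat on the counter, 260 mm (its x) by 150 mm (its y), 4 mm thick. Origin: middle of its underside, on the counter. Its x axis runs along its long side and points to the customer's side, away from the robot.
- steel_cup: Bystander: steel sundae cup, 84 mm across and 85 mm high, loose. Origin: middle of its underside.
- topping_jar: Bystander: brown topping jar with a white cap, 70 mm across and 90 mm high, loose. Origin: middle of its underside.
- tub_stack: Bystander: stack of nested paper tubs, 86 mm across and 67 mm high, loose, between the robot and the mat. Origin: middle of its underside.
- ball: The same ball as a body; its origin is a point on its surface that turns with it as it rolls, so use ball_center for where it is.
There are look-alikes about, which are no part of the job. There is more than one size of the thermometer; the one meant has the size given above.

How it is judged:
On the way, in this order (a step that is already met when the one before it is completed fails the run):
1. the held thermometer is aimed at the middle of the ball (within 12 mm of the lens axis, lens 23 to 158 mm from the ball) and kept steady for 1.2 s (contact force between the fingers and thermometer above 0.5 N and x of ball_center in the frame of thermometer between -0.012 and 0.012 m and y of ball_center in the frame of thermometer between -0.012 and 0.012 m and z of ball_center in the frame of thermometer between -0.18 and -0.045 m and linear speed of thermometer below 0.04 m/s and angular speed of thermometer below 0.3 rad/s), for 1.2 s.
2. the thermometer is back down in its dock and let go (horizontal distance between thermometer and dock below 0.015 m and z of thermometer in the frame of dock below 0.022 m and angle between thermometer's own z axis and vertical below 0.2 rad and contact force between the fingers and thermometer below 0.1 N), for 0.2 s.
3. the dish is lifted level off the counter (underside above 30 mm), not yet turned, with the ball in the middle (height (world z) of dish above 0.03 m and angle between the x axis of dish and the x axis of mat, either way round above 0.9 rad and angle between dish's own z axis and vertical below 0.14 rad and horizontal distance between ball_center and dish below 0.02 m and z of ball_center in the frame of dish between 0.015 and 0.05 m and contact force between the fingers and dish above 0.5 N), for 0.2 s.
At the end, for the whole second after the job is handed in: Dish held by the robot-side handle alone, underside 50 to 220 mm up, within 40 mm of the mat centre, handles within 0.17 rad of the mat's long axis, tilt under 0.1 rad, under 0.03 m/s; ball within 15 mm of its middle; thermometer standing in its dock (height (world z) of dish between 0.05 and 0.22 m and horizontal distance between dish and mat below 0.04 m and angle between the x axis of dish and the x axis of mat, either way round below 0.17 rad and x of the grasp point in the frame of mat below -0.04 m and angle between dish's own z axis and vertical below 0.1 rad and horizontal distance between ball_center and dish below 0.015 m and z of ball_center in the frame of dish between 0.015 and 0.05 m and contact force between the fingers and dish above 0.5 N and linear speed of dish below 0.03 m/s and contact force between dish and steel_cup below 0.1 N and contact force between dish and topping_jar below 0.1 N and contact force between dish and tub_stack below 0.1 N and contact force between dish and thermometer below 0.1 N and contact force between dish and dock below 0.1 N and contact force between dish and mat below 0.1 N and horizontal distance between thermometer and dock below 0.015 m and z of thermometer in the frame of dock below 0.022 m and angle between thermometer's own z axis and vertical below 0.2 rad); the arm keeps its last pose, push and grip.
It fails at once if the ball rolls more than 30 mm from the middle of the dish (horizontal distance between ball_center and dish above 0.03 m).
It fails at once if the dish is tipped by more than 0.2 rad (angle between dish's own z axis and vertical above 0.2 rad).
It fails at once if the ball is touched by the robot or the thermometer (contact force between any of the fingers, the arm, thermometer and ball above 0.1 N).
It fails at once if the dish is turned while it stands on the counter instead of in the air (height (world z) of dish below 0.015 m and angle between the x axis of dish and the x axis of mat, either way round below 0.85 rad).
It fails at once if a bystander (steel cup, topping jar or tub stack) is shifted by more than 30 mm or tipped (distance of any of steel_cup, topping_jar, tub_stack from where it was at the start of the episode above 0.03 m or angle between any of steel_cup, topping_jar, tub_stack's own z axis and vertical above 0.3 rad).
It also fails if it takes over 72 s, if anything falls off the work surface, if the arm or the gripper's body presses on something with over 40 N, if the wrist force passes 120 N, or if a joint passes its speed limit or range.

## Robot

A 7-joint arm with a two-finger parallel gripper is mounted at the origin on the work surface. World frame = base frame: x ahead of the robot, y to its left, z up, the work surface at z = 0. Lengths are in m, angles in rad, forces in N, time in s.
With the tool pointing down it reaches from about 0.425 to 0.875 m from the base axis. Payload 4.7 kg.
Tool frame: the origin (TCP) lies midway between the tips of the shut fingers; the grasp point (between the pads) lies 19 mm behind it; z points along the fingers, y is the line along which they close (so a half turn about z gives the same grasp; the last joint's range is limited). The gripper opens to 87 mm and grips with 3 to 60 N. Pads are 19 mm wide; open, the fingers measure 117 mm over their backs; the gripper's body (75 mm by 190 mm) begins 51 mm behind the grasp point.
Start: joints at [1.131, 0.321, -0.07, 1.45, 0.023, 1.371, -0.057], TCP at [0.285, -0.584, 0.223] pointing down, gripper open.
Joint ranges: [-2.86, 2.86], [-0.3, 2.09], [-1.38, 1.24], [0.06, 2.45], [-1.56, 4.7], [0.09, 2.05], [-2.69, 2.69]. Speed limits (rad/s): [2.57, 2.57, 3.14, 3.14, 3.14, 3.14, 3.14].

## Interface

Orientations are given as a unit quaternion [w, x, y, z].
In Python, from station import arm gives the robot as it stands. The module is installed in compiled form; this text tells all that it offers.
- The arm moves only by the tool send_rows, never from a script. Its argument "motion" is a list of rows, each an object of numbers: "dx", "dy", "dz": the shift along the tool's x, y, z each as a share of 0.12 m, from -1 to 1; "ax", "ay", "az": the turn, a rotation vector about the tool's x, y, z each as a share of pi rad, from -1 to 1. In form: [{"dx": .., "dy": .., "dz": .., "ax": .., "ay": .., "az": ..}, ...]. A call has 1 to 12 rows; each row shifts and turns the commanded pose from where the row before left it, along the tool's axes as they then stand; what a row does not reach is not made up. A row lasts 1/8 s, in which the tool goes at most 62.5 mm and 10.7 degrees, less where a joint would pass 70% of its speed; a pose out of reach is approached as far as the arm can. A call with a number of a shift or a turn outside -1 to 1 is refused whole. A call with a gripper value outside its range is refused whole. "jaw" is the opening, from -1 (shut) to 1 (fully open), so that 0 is half open, set as the call begins (left out, the last holds). The fingers move at their own pace and stop on an object; "force" is the grip in N (left out, the last holds). Time passes only in rows, so rows that do not move let the fingers close. It gives the time, the measured TCP pose, the force, the opening and the grip force at its end, in the units of the state.
- arm.get_obs(): the state, without advancing time (a new reading comes with each control period).
- arm.grab_frame(name): name is "side" or "top"; returns the picture (384x512x3 uint8, red, green, blue); there is no depth.
- arm.camera_info(name): a dict with "K" (3x3 intrinsics, pixels), "rvec" (rotation vector, rad) and "tvec" (3), from world to camera coordinates, as OpenCV has them. Camera axes: x right, y down, z forward; pixel columns grow to the right and rows downward; lengths in m; the calibration is good to about 2 mm. A picture is of the moment at which its call begins. camera_info takes no time and is no camera call.
- arm.job_done(): hands the job in; it is judged then, once.
The state is a dict: "clock": time; "joints": joint angles; "qd": joint speeds; "joint_torque": joint torques, N m; "tcp_pos": TCP position; "tcp_rot": TCP orientation; "force": force on the tool from outside, world axes, zero at the start; "torque": the same for the moment, N m; "gripper_width": opening from 0.0 (shut) to 1.0 (fully open); "gripper_force": force on a finger pad.
Only numpy, scipy, OpenCV 4.12 (cv2) and the standard library are available. Lean on these libraries where they do the work, as an engineer would, in place of code of your own. Each camera call takes 0.05 s, during which the arm holds its last target. There are 200 camera calls.

## Working session

There is one attempt and no reset: what is moved stays moved. The work goes in short steps, Python scripts to look and compute and a tool call to move; the robot and the scene stay as the last step left them, time stands still between calls to the robot, and variables do not carry over. Pictures are saved under pics/ and viewed, at most 11 in all, crops included, and the job is handed in when it is done.

Besides the shell and the picture viewer there is one more tool, called after ">>>" by a JSON object that holds its "name" and its "arguments". send_rows: Moves the arm, as the interface text tells. Its arguments: {"type":"object","properties":{"motion":{"type":"array"},"jaw":{"type":"number"},"force":{"type":"number"}},"required":["motion"]}

```bash
mkdir -p pics && python3 - <<'E'
from station import arm
import cv2
for n in("top","side"):
    cv2.imwrite(f"pics/{n}0.png",cv2.resize(arm.grab_frame(n)[:,:,::-1],(800,600),interpolation=cv2.INTER_CUBIC))
    i=arm.camera_info(n);R=cv2.Rodrigues(i["rvec"])[0];print(n,i["K"],-R.T@i["tvec"].reshape(3),R)
o=arm.get_obs();print(o)
E
```

```text
top [[366.83890517   0.         256.60434845]
 [  0.         366.83890517 191.51499313]
 [  0.           0.           1.        ]] [ 0.35579623 -0.01572435  0.89937208] [[ 2.81263781e-02 -9.99604370e-01  1.03328063e-04]
 [-9.80012292e-01 -2.75954709e-02 -1.97013699e-01]
 [ 1.96938606e-01  5.44001903e-03 -9.80400730e-01]]
side [[452.22718821   0.         264.00271517]
 [  0.         452.22718821 190.92068853]
 [  0.           0.           1.        ]] [0.34909484 0.66496624 0.89536145] [[-9.69859361e-01 -2.43663989e-01 -8.25348398e-04]
 [-1.83621255e-01  7.33088608e-01 -6.54877338e-01]
 [ 1.60175078e-01 -6.34987365e-01 -7.55734736e-01]]
{'clock': 0.1, 'joints': array([ 1.13113617,  0.32172972, -0.0701128 ,  1.45155039,  0.02259554,
        1.37078946, -0.05693081]), 'qd': array([ 5.13865351e-05, -2.64028480e-03,  3.45707240e-04, -2.88804301e-03,
        6.59448760e-04, -1.14190250e-03,  1.29610442e-03]), 'joint_torque': array([ 6.66454889e-05, -4.92571163e+01, -4.05782517e-01, -3.13395560e+01,
       -6.42432296e-02,  3.95049923e-02,  9.58737337e-05]), 'tcp_pos': array([ 0.28468482, -0.58379464,  0.22158485]), 'tcp_rot': array([-8.13268152e-04,  9.74370021e-01,  2.24949656e-01, -2.28651141e-04]), 'force': array([ 0.37295157, -0.22922323,  0.2549165 ]), 'torque': array([-0.00459872,  0.05134114,  0.02870941]), 'gripper_force': 0.0, 'gripper_width': 1.0036261650095402}
```

View pics/top0.png

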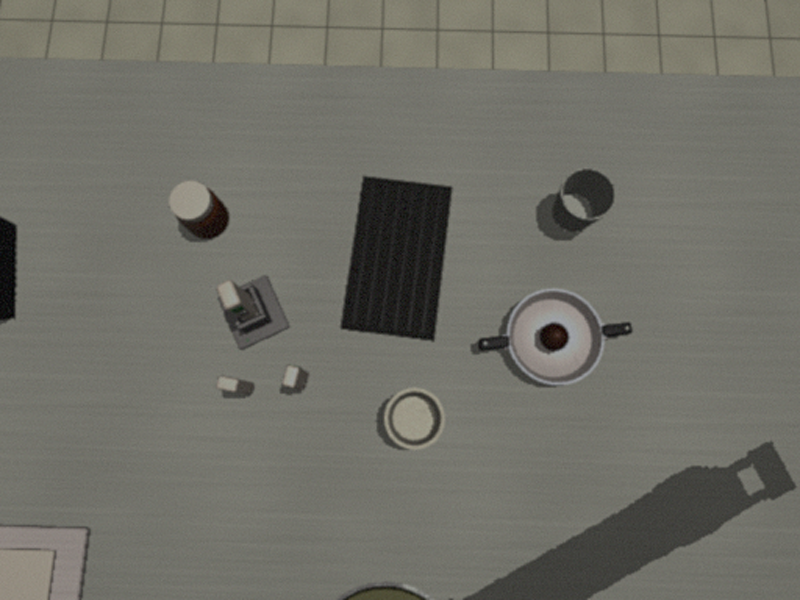

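View pics/side0.png

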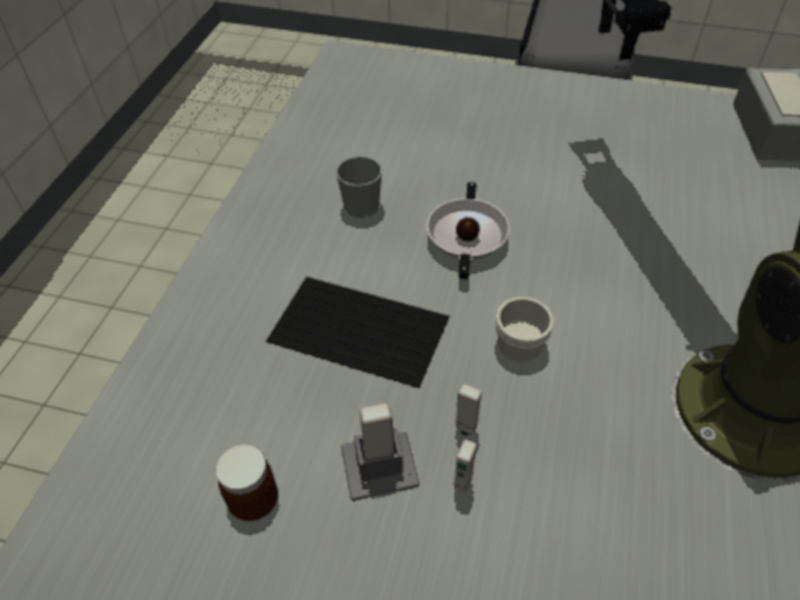

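The top view shows the dock and thermometer at about (240,300), the mat centred at (397,258), the dish at (555,337) with the ball at (554,336), the tub at (414,418), the cup at (583,200) and the jar at (198,208). The two small sticks at (229,385) and (291,377) are look-alikes. I'll enlarge crops of the dock and dish next.

```bash
python3 - <<'E'
import cv2,numpy as np
from station import arm
t=arm.grab_frame("top")[:,:,::-1];s=arm.grab_frame("side")[:,:,::-1]
cv2.imwrite("pics/raw_top.png",t);cv2.imwrite("pics/raw_side.png",s)
def crop(im,x,y,w,h,k):return cv2.convertScaleAbs(cv2.resize(im[y:y+h,x:x+w],None,fx=k,fy=k,interpolation=cv2.INTER_CUBIC),alpha=1.6)
# top dock: origin(135,170) 50x60 x8 ; side dock: origin (210,250) 60x70 x8
a=crop(t,135,170,50,72,8);b=crop(s,215,250,50,72,8)
cv2.imwrite("pics/c1.png",np.hstack([a,b]))
a=crop(t,300,180,110,72,7);cv2.imwrite("pics/c2.png",a)
E
```

```text
(no output)
```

View pics/c1.png

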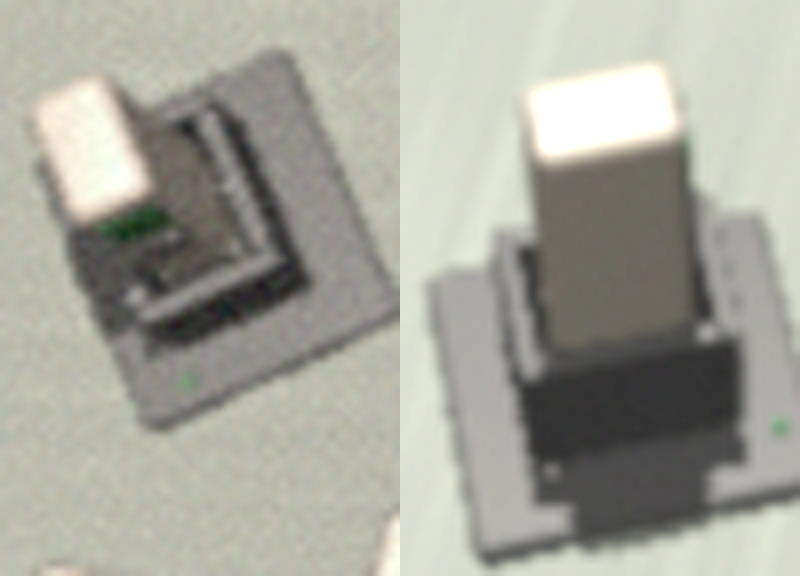

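View pics/c2.png

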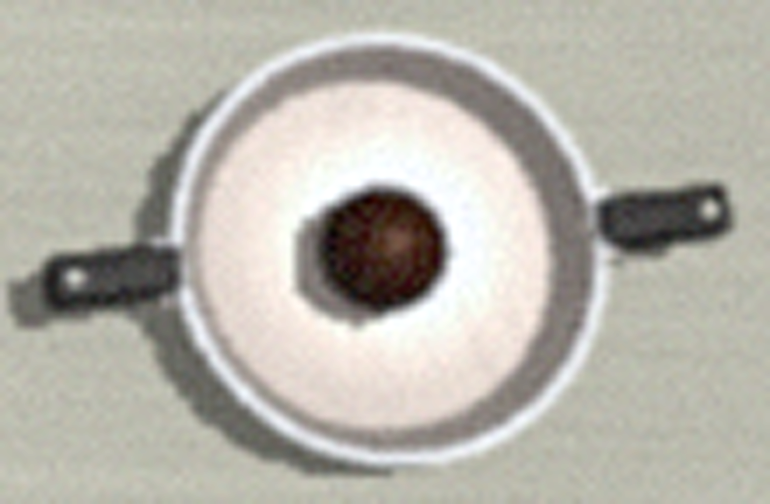

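The crops put the thermometer's top face centre at about (93,149) in the top view and (203,112) in the side view. The dish rim centre is at (390,248), the handle end dots at (73,277) and (709,210), and the ball at (383,247).

```bash
cat > h.py <<'E'
import cv2,numpy as np
from station import arm
from scipy.spatial.transform import Rotation as Ro
def ray(n,p):
    i=arm.camera_info(n);R=cv2.Rodrigues(i["rvec"])[0];c=-R.T@np.array(i["tvec"]).reshape(3)
    return c,R.T@np.linalg.inv(i["K"])@[p[0],p[1],1]
def raw(p,o,k):return (np.array(p)+.5)/k-.5+o
def at(n,p,z):
    c,d=ray(n,p);return (c+d*(z-c[2])/d[2])
def tri(p,q):
    c,d=ray("top",p);e,f=ray("side",q);a=np.linalg.lstsq(np.c_[d,-f],e-c,rcond=None)[0]
    return (c+d*a[0]+e+f*a[1])/2
E
python3 - <<'E'
from h import *
np.set_printoptions(precision=4,suppress=True)
k=1.5625
deg=lambda v:np.degrees(np.arctan2(v[1],v[0]))
T=lambda p:raw(p,[135,170],8);S=lambda p:raw(p,[215,250],8);D=lambda p:raw(p,[300,180],7);A=lambda p:raw(p,0,k)
tf=[at("top",T(p),.143) for p in[(35,105),(100,80),(155,190),(82,222)]]
print("therm top",np.mean(tf,0),"edges",[(deg(tf[i]-tf[i-1]),np.linalg.norm(tf[i]-tf[i-1])) for i in range(4)])
sf=[at("side",S(p),.143) for p in[(125,92),(262,66),(282,128),(142,162)]]
print("therm side",np.mean(sf,0),[(deg(sf[i]-sf[i-1]),np.linalg.norm(sf[i]-sf[i-1])) for i in range(4)])
b=[at("top",A(p),.008) for p in[(267,276),(289,326),(241,348),(218,299)]]
print("dock",np.mean(b,0),[(deg(b[i]-b[i-1]),np.linalg.norm(b[i]-b[i-1])) for i in range(4)])
bs=[at("side",A(p),.008) for p in[(341,467),(409,433),(418,487),(353,496)]];print("dock side",bs)
m=[at("top",A(p),.004) for p in[(363,177),(451,187),(433,340),(341,328)]]
print("mat",np.mean(m,0),[(deg(m[i]-m[i-1]),np.linalg.norm(m[i]-m[i-1])) for i in range(4)])
m=[at("side",A(p),.004) for p in[(308,278),(449,318),(419,385),(267,342)]];print("mat side",np.mean(m,0))
for z in(.035,.04):print("rim",at("top",D((389.5,248)),z))
l,r=at("top",D((73,277)),.04),at("top",D((709,210)),.04);print("dots",l,r,(l+r)/2,np.linalg.norm(l-r),deg(l-r))
print("ball",at("top",D((383,247)),.027),at("side",A((468,229)),.027),tri(D((383,247)),A((468,229))))
print("tub",at("top",A((414,418)),.067),"cup",at("top",A((586,194)),.085),"jar",at("top",A((190,201)),.09))
print("small",at("top",A((229,384)),.07),at("top",A((291,376)),.07))
E
```

```text
therm top [0.5083 0.2212 0.143 ] edges [(np.float64(26.082730074382976), np.float64(0.03452512744568354)), (np.float64(-66.37384703434036), np.float64(0.0180894968553769)), (np.float64(-149.7620656871477), np.float64(0.03378972826690271)), (np.float64(116.21915292361668), np.float64(0.020521281673928162))]
therm side [0.5085 0.2242 0.143 ] [(np.float64(-61.4756102573011), np.float64(0.020156890864803708)), (np.float64(-153.3116141506643), np.float64(0.033871177080059205)), (np.float64(120.75829564983498), np.float64(0.018276563767114753)), (np.float64(29.86515636459088), np.float64(0.03457565945734819))]
dock [0.5082 0.2215 0.008 ] [(np.float64(-62.10870706777371), np.float64(0.08476334382611242)), (np.float64(-153.02973545455342), np.float64(0.0894330410407014)), (np.float64(116.86257054383996), np.float64(0.08129184043551914)), (np.float64(29.224427950722035), np.float64(0.08798581869929276))]
dock side [array([0.5583, 0.2411, 0.008 ]), array([0.4806, 0.1668, 0.008 ]), array([0.4483, 0.244 , 0.008 ]), array([0.5296, 0.2778, 0.008 ])]
mat [ 0.6074 -0.0022  0.004 ] [(np.float64(-5.432242127070259), np.float64(0.25581103997044013)), (np.float64(-95.2804048801891), np.float64(0.1472678974384657)), (np.float64(174.32317816703366), np.float64(0.25732429457054307)), (np.float64(84.12849361936223), np.float64(0.14617323377954283))]
mat side [ 0.6052 -0.0004  0.004 ]
rim [ 0.4792 -0.2464  0.035 ]
rim [ 0.4785 -0.2451  0.04  ]
dots [ 0.4657 -0.1385  0.04  ] [ 0.4945 -0.3534  0.04  ] [ 0.4801 -0.2459  0.04  ] 0.21683668740183998 97.63647332322446
ball [ 0.4806 -0.2463  0.027 ] [ 0.4778 -0.2473  0.027 ] [ 0.479  -0.2459  0.0285]
tub [ 0.3517 -0.0341  0.067 ] cup [ 0.6891 -0.2846  0.085 ] jar [0.6594 0.308  0.09  ]
small [0.392  0.2322 0.07  ] [0.4059 0.1441 0.07  ]
```

```bash
cat >> h.py <<'E'
def plan(*wps):
    """waypoints (x,y,z,toolx_yaw_deg): first the turn (rotvec shares), then the shift (shares), in tool axes"""
    o=arm.get_obs();q=o["tcp_rot"];R=Ro.from_quat([q[1],q[2],q[3],q[0]]);p=np.array(o["tcp_pos"])
    np.set_printoptions(precision=4,suppress=True)
    print("t",o["clock"],"tcp",p,"yaw",np.degrees(np.arctan2(*R.as_matrix()[1::-1,0])),"zax",R.as_matrix()[:,2],"F",o["force"],"w",o["gripper_width"],o["gripper_force"])
    for w in wps:
        N=Ro.from_euler("z",w[3],degrees=True)*Ro.from_euler("x",180,degrees=True)
        a=(R.inv()*N).as_rotvec()/np.pi; d=N.inv().apply(np.array(w[:3])-p)/.12
        print("turn",a,"shift",d); R=N;p=np.array(w[:3])
E
python3 -c "
from h import *
plan((.48,-.1,.222,27.8),(.508,.222,.222,27.8),(.508,.222,.085,27.8))"
```

```text
t 0.2 tcp [ 0.2848 -0.5839  0.2219] yaw 26.004488251202684 zax [-0.0005  0.001  -1.    ] F [ 0.7005 -0.2573 -0.1169] w 1.000497975576401 0.0
turn [-0.0004  0.     -0.01  ] shift [ 3.3198 -2.8087 -0.0009]
turn [0. 0. 0.] shift [ 1.4579 -2.2648 -0.    ]
turn [0. 0. 0.] shift [ 0.     -0.      1.1417]
```

>>> {"name": "send_rows", "arguments": {"motion": [{"az":-0.01},{"dx":0.15,"dy":-0.13},{"dx":0.3,"dy":-0.26},{"dx":0.35,"dy":-0.3},{"dx":0.36,"dy":-0.3},{"dx":0.36,"dy":-0.3},{"dx":0.36,"dy":-0.3},{"dx":0.36,"dy":-0.3},{"dx":0.36,"dy":-0.3},{"dx":0.36,"dy":-0.3},{"dx":0.36,"dy":-0.3},{}], "jaw": 1, "force": 20}}

```text
schema error: expected keys dx, dy, dz, ax, ay, az
```

```bash
python3 -c "
from h import *
plan((.508,.222,.222,27.8),(.508,.222,.085,27.8));print(arm.get_obs()['joints'])"
```

```text
t 0.2 tcp [ 0.2848 -0.5839  0.2219] yaw 26.004488251202684 zax [-0.0005  0.001  -1.    ] F [ 0.7005 -0.2573 -0.1169] w 1.000497975576401 0.0
turn [-0.0004  0.     -0.01  ] shift [ 4.7777 -5.0735 -0.0009]
turn [0. 0. 0.] shift [ 0.     -0.      1.1417]
[ 1.1311  0.3215 -0.0701  1.4512  0.0226  1.3708 -0.0569]
```

All six keys are needed in every row.

>>> {"name": "send_rows", "arguments": {"motion": [{"dx":0,"dy":0,"dz":0,"ax":0,"ay":0,"az":-0.01},{"dx":0.15,"dy":-0.13,"dz":0,"ax":0,"ay":0,"az":0},{"dx":0.3,"dy":-0.26,"dz":0,"ax":0,"ay":0,"az":0},{"dx":0.35,"dy":-0.3,"dz":0,"ax":0,"ay":0,"az":0},{"dx":0.36,"dy":-0.3,"dz":0,"ax":0,"ay":0,"az":0},{"dx":0.36,"dy":-0.3,"dz":0,"ax":0,"ay":0,"az":0},{"dx":0.36,"dy":-0.3,"dz":0,"ax":0,"ay":0,"az":0},{"dx":0.36,"dy":-0.3,"dz":0,"ax":0,"ay":0,"az":0},{"dx":0.36,"dy":-0.3,"dz":0,"ax":0,"ay":0,"az":0},{"dx":0.36,"dy":-0.3,"dz":0,"ax":0,"ay":0,"az":0},{"dx":0.36,"dy":-0.3,"dz":0,"ax":0,"ay":0,"az":0},{"dx":0,"dy":0,"dz":0,"ax":0,"ay":0,"az":0}], "jaw": 1, "force": 20}}

```text
clock: 1.7
tcp_pos: [0.4827, -0.0968, 0.223]
tcp_rot: [-0.0, 0.969, 0.245, 0.001]
force: [0.1, -1.3, -0.3]
gripper_width: 1.002
gripper_force: 0.0
```

```bash
python3 -c "
from h import *
plan((.508,.222,.222,27.8),(.508,.222,.085,27.8));print(arm.get_obs()['joints'])"
```

```text
t 1.7 tcp [ 0.4827 -0.0968  0.223 ] yaw 28.399367066130246 zax [ 0.0014  0.0012 -1.    ] F [ 0.0811 -1.271  -0.3208] w 1.0019807437762518 0.0
turn [-0.0001 -0.0006  0.0033] shift [ 1.4257 -2.2514  0.0086]
turn [0. 0. 0.] shift [ 0.     -0.      1.1417]
[ 0.652   0.0031 -0.5041  1.8153  0.0001  1.3224 -0.9273]
```

>>> {"name": "send_rows", "arguments": {"motion": [{"dx":0.1,"dy":-0.15,"dz":0,"ax":0,"ay":0,"az":0},{"dx":0.2,"dy":-0.32,"dz":0,"ax":0,"ay":0,"az":0},{"dx":0.23,"dy":-0.36,"dz":0,"ax":0,"ay":0,"az":0},{"dx":0.23,"dy":-0.36,"dz":0,"ax":0,"ay":0,"az":0},{"dx":0.23,"dy":-0.36,"dz":0,"ax":0,"ay":0,"az":0},{"dx":0.23,"dy":-0.36,"dz":0,"ax":0,"ay":0,"az":0},{"dx":0.15,"dy":-0.24,"dz":0,"ax":0,"ay":0,"az":0},{"dx":0.06,"dy":-0.1,"dz":0,"ax":0,"ay":0,"az":0},{"dx":0,"dy":0,"dz":0,"ax":0,"ay":0,"az":0},{"dx":0,"dy":0,"dz":0,"ax":0,"ay":0,"az":0}]}}

```text
clock: 2.95
tcp_pos: [0.5076, 0.2142, 0.2223]
tcp_rot: [0.001, 0.971, 0.239, -0.0]
force: [0.4, 0.4, -0.6]
gripper_width: 0.998
gripper_force: 0.0
```

```bash
python3 -c "
from h import *
plan((.508,.222,.222,27.8),(.508,.222,.085,27.8));print(arm.get_obs()['joints'])"
```

```text
t 2.95 tcp [0.5076 0.2142 0.2223] yaw 27.647102059829173 zax [-0.0002 -0.0016 -1.    ] F [ 0.3625  0.3963 -0.5713] w 0.9978439696551967 0.0
turn [ 0.0004  0.0003 -0.0008] shift [ 0.0333 -0.0556  0.0024]
turn [0. 0. 0.] shift [ 0.     -0.      1.1417]
[ 0.2705  0.1806 -0.7997  1.677   0.134   1.341  -1.64  ]
```

>>> {"name": "send_rows", "arguments": {"motion": [{"dx":0.033,"dy":-0.055,"dz":0,"ax":0,"ay":0,"az":0},{"dx":0,"dy":0,"dz":0.15,"ax":0,"ay":0,"az":0},{"dx":0,"dy":0,"dz":0.2,"ax":0,"ay":0,"az":0},{"dx":0,"dy":0,"dz":0.2,"ax":0,"ay":0,"az":0},{"dx":0,"dy":0,"dz":0.2,"ax":0,"ay":0,"az":0},{"dx":0,"dy":0,"dz":0.2,"ax":0,"ay":0,"az":0},{"dx":0,"dy":0,"dz":0.15,"ax":0,"ay":0,"az":0},{"dx":0,"dy":0,"dz":0.04,"ax":0,"ay":0,"az":0},{"dx":0,"dy":0,"dz":0,"ax":0,"ay":0,"az":0},{"dx":0,"dy":0,"dz":0,"ax":0,"ay":0,"az":0}]}}

```text
clock: 4.2
tcp_pos: [0.5081, 0.2246, 0.0866]
tcp_rot: [-0.0, 0.971, 0.24, 0.001]
force: [-0.2, -0.3, 0.0]
gripper_width: 1.0
gripper_force: 0.0
```

```bash
python3 - <<'E'
from h import *
plan((.508,.222,.085,27.8))
t=arm.grab_frame("top")[150:240,110:200,::-1];s=arm.grab_frame("side")[210:330,190:310,::-1]
f=lambda i:cv2.convertScaleAbs(cv2.resize(i,(400,400),interpolation=cv2.INTER_CUBIC),alpha=1.5)
cv2.imwrite("pics/g1.png",np.hstack([f(t),f(s)]))
E
```

```text
t 4.2 tcp [0.5081 0.2246 0.0866] yaw 27.804068848627804 zax [ 0.0016  0.0004 -1.    ] F [-0.2386 -0.2854  0.0114] w 1.000361334828121 0.0
turn [ 0.0001 -0.0005  0.    ] shift [-0.0111  0.0189  0.0133]
```

View pics/g1.png

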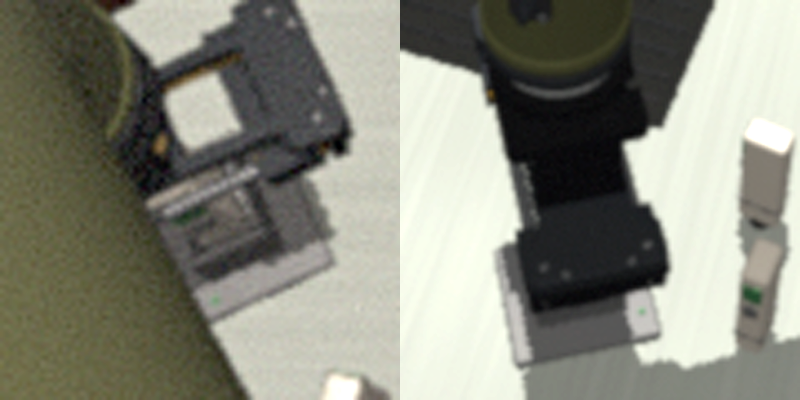

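The fingers straddle the stick, one on the camera side of it and one behind, and both clear the dock. I'll close the gripper.

>>> {"name": "send_rows", "arguments": {"motion": [{"dx":-0.01,"dy":0.01,"dz":0,"ax":0,"ay":0,"az":0},{"dx":0,"dy":0,"dz":0,"ax":0,"ay":0,"az":0},{"dx":0,"dy":0,"dz":0,"ax":0,"ay":0,"az":0},{"dx":0,"dy":0,"dz":0,"ax":0,"ay":0,"az":0},{"dx":0,"dy":0,"dz":0,"ax":0,"ay":0,"az":0},{"dx":0,"dy":0,"dz":0,"ax":0,"ay":0,"az":0}], "jaw": -1, "force": 25}}

```text
clock: 5.05
tcp_pos: [0.507, 0.2227, 0.0857]
tcp_rot: [0.0, 0.971, 0.24, -0.0]
force: [0.4, -0.2, -1.1]
gripper_width: 0.406
gripper_force: 0.0
```

```bash
python3 -c "
from h import *
plan((.508,.222,.24,27.8),(.48,-.246,.24,27.8))"
```

```text
t 5.05 tcp [0.507  0.2227 0.0857] yaw 27.80374178661224 zax [-0.     -0.0001 -1.    ] F [ 0.353  -0.1988 -1.1174] w 0.4056713945183234 0.0
turn [0. 0. 0.] shift [ 0.005   0.0089 -1.286 ]
turn [0. 0. 0.] shift [-2.0253  3.341   0.    ]
```

>>> {"name": "send_rows", "arguments": {"motion": [{"dx":0,"dy":0,"dz":0,"ax":0,"ay":0,"az":0},{"dx":0,"dy":0,"dz":0,"ax":0,"ay":0,"az":0},{"dx":0,"dy":0,"dz":0,"ax":0,"ay":0,"az":0},{"dx":0,"dy":0,"dz":0,"ax":0,"ay":0,"az":0}]}}

```text
clock: 5.55
tcp_pos: [0.5069, 0.2227, 0.0857]
tcp_rot: [0.0, 0.971, 0.24, -0.0]
force: [-0.2, -0.3, -0.9]
gripper_width: 0.272
gripper_force: 25.0
```

```bash
python3 -c "
from h import *
plan((.508,.222,.24,27.8),(.48,-.246,.24,27.8))"
```

```text
t 5.55 tcp [0.5069 0.2227 0.0857] yaw 27.8007749721037 zax [-0.0001 -0.0001 -1.    ] F [-0.1881 -0.3298 -0.8964] w 0.27210918640148646 24.999273038702086
turn [0. 0. 0.] shift [ 0.0052  0.009  -1.2861]
turn [0. 0. 0.] shift [-2.0253  3.341   0.    ]
```

>>> {"name": "send_rows", "arguments": {"motion": [{"dx":0,"dy":0,"dz":-0.06,"ax":0,"ay":0,"az":0},{"dx":0,"dy":0,"dz":-0.12,"ax":0,"ay":0,"az":0},{"dx":0,"dy":0,"dz":-0.18,"ax":0,"ay":0,"az":0},{"dx":0,"dy":0,"dz":-0.2,"ax":0,"ay":0,"az":0},{"dx":0,"dy":0,"dz":-0.2,"ax":0,"ay":0,"az":0},{"dx":0,"dy":0,"dz":-0.2,"ax":0,"ay":0,"az":0},{"dx":0,"dy":0,"dz":-0.15,"ax":0,"ay":0,"az":0},{"dx":0,"dy":0,"dz":-0.07,"ax":0,"ay":0,"az":0},{"dx":0,"dy":0,"dz":0,"ax":0,"ay":0,"az":0}]}}

```text
clock: 6.68
tcp_pos: [0.5071, 0.2227, 0.2276]
tcp_rot: [0.0, 0.971, 0.24, 0.0]
force: [-0.6, -0.3, -1.0]
gripper_width: 0.272
gripper_force: 25.0
```

```bash
python3 -c "
from h import *
plan((.479,-.2455,.227,27.8))"
```

```text
t 6.675 tcp [0.5071 0.2227 0.2276] yaw 27.795789135936385 zax [ 0.0006  0.     -1.    ] F [-0.5606 -0.3143 -1.0484] w 0.27202176762148944 24.99922605464235
turn [ 0.0001 -0.0002 -0.    ] shift [-2.0271  3.3421  0.0053]
```

>>> {"name": "send_rows", "arguments": {"motion": [{"dx":-0.06,"dy":0.1,"dz":0,"ax":0,"ay":0,"az":0},{"dx":-0.12,"dy":0.2,"dz":0,"ax":0,"ay":0,"az":0},{"dx":-0.18,"dy":0.3,"dz":0,"ax":0,"ay":0,"az":0},{"dx":-0.2,"dy":0.33,"dz":0,"ax":0,"ay":0,"az":0},{"dx":-0.2,"dy":0.33,"dz":0,"ax":0,"ay":0,"az":0},{"dx":-0.2,"dy":0.33,"dz":0,"ax":0,"ay":0,"az":0},{"dx":-0.2,"dy":0.33,"dz":0,"ax":0,"ay":0,"az":0},{"dx":-0.2,"dy":0.33,"dz":0,"ax":0,"ay":0,"az":0},{"dx":-0.2,"dy":0.33,"dz":0,"ax":0,"ay":0,"az":0},{"dx":-0.18,"dy":0.3,"dz":0,"ax":0,"ay":0,"az":0},{"dx":-0.14,"dy":0.22,"dz":0,"ax":0,"ay":0,"az":0},{"dx":-0.07,"dy":0.12,"dz":0,"ax":0,"ay":0,"az":0}]}}

```text
clock: 8.18
tcp_pos: [0.4785, -0.2307, 0.2263]
tcp_rot: [-0.001, 0.971, 0.239, -0.001]
force: [0.2, 0.8, -2.1]
gripper_width: 0.272
gripper_force: 25.0
```

>>> {"name": "send_rows", "arguments": {"motion": [{"dx":-0.06,"dy":0.1,"dz":0,"ax":0,"ay":0,"az":0},{"dx":0,"dy":0,"dz":0,"ax":0,"ay":0,"az":0},{"dx":0,"dy":0,"dz":0,"ax":0,"ay":0,"az":0}]}}

```text
clock: 8.55
tcp_pos: [0.4798, -0.2408, 0.2273]
tcp_rot: [-0.0, 0.97, 0.241, 0.0]
force: [0.0, -1.4, -1.2]
gripper_width: 0.272
gripper_force: 25.0
```

```bash
python3 - <<'E'
from h import *
plan((.479,-.2455,.227,27.8))
t=arm.grab_frame("top")[130:280,290:440,::-1];s=arm.grab_frame("side")[40:190,230:380,::-1]
f=lambda i:cv2.convertScaleAbs(cv2.resize(i,(400,400),interpolation=cv2.INTER_CUBIC),alpha=1.5)
cv2.imwrite("pics/g2.png",np.hstack([f(t),f(s)]))
E
```

```text
t 8.55 tcp [ 0.4798 -0.2408  0.2273] yaw 27.91070074919112 zax [ 0.      0.0006 -1.    ] F [ 0.0349 -1.3638 -1.2323] w 0.27224450226789426 24.999267503153533
turn [-0.0002 -0.0001  0.0006] shift [-0.0243  0.0314  0.0029]
```

View pics/g2.png

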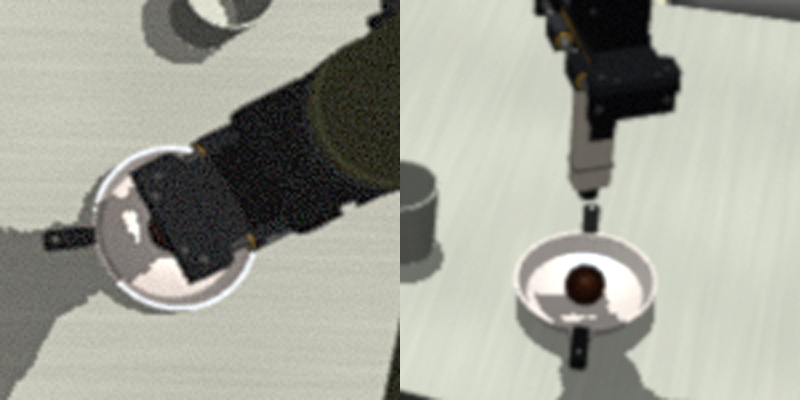

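The stick hangs upright above the ball, with the lens at about (587,193) and the ball at (584,285) in the right half. I'll correct the last 5 mm and hold for about two seconds.

>>> {"name": "send_rows", "arguments": {"motion": [{"dx":-0.02,"dy":0.03,"dz":0,"ax":0,"ay":0,"az":0},{"dx":0,"dy":0,"dz":0,"ax":0,"ay":0,"az":0},{"dx":0,"dy":0,"dz":0,"ax":0,"ay":0,"az":0},{"dx":0,"dy":0,"dz":0,"ax":0,"ay":0,"az":0},{"dx":0,"dy":0,"dz":0,"ax":0,"ay":0,"az":0},{"dx":0,"dy":0,"dz":0,"ax":0,"ay":0,"az":0}]}}

```text
clock: 9.4
tcp_pos: [0.479, -0.2465, 0.2273]
tcp_rot: [0.0, 0.971, 0.24, -0.0]
force: [-0.6, -0.9, -0.7]
gripper_width: 0.275
gripper_force: 25.0
```

```bash
python3 - <<'E'
from h import *
plan((.479,-.2455,.227,27.8))
p=[230+187/400*150,40+193*.375]
print("lens before corr",at("side",p,.149),"ball",at("side",[230+184*.375,40+285*.375],.027))
E
```

```text
t 9.4 tcp [ 0.479  -0.2465  0.2273] yaw 27.80521105437541 zax [-0. -0. -1.] F [-0.6142 -0.9216 -0.6976] w 0.27482328831307967 24.999333657324314
turn [0. 0. 0.] shift [ 0.0038 -0.0073  0.0028]
lens before corr [ 0.4823 -0.2438  0.149 ] ball [ 0.4783 -0.2451  0.027 ]
```

>>> {"name": "send_rows", "arguments": {"motion": [{"dx":-0.003,"dy":-0.02,"dz":0,"ax":0,"ay":0,"az":0},{"dx":0,"dy":0,"dz":0,"ax":0,"ay":0,"az":0},{"dx":0,"dy":0,"dz":0,"ax":0,"ay":0,"az":0},{"dx":0,"dy":0,"dz":0,"ax":0,"ay":0,"az":0},{"dx":0,"dy":0,"dz":0,"ax":0,"ay":0,"az":0},{"dx":0,"dy":0,"dz":0,"ax":0,"ay":0,"az":0},{"dx":0,"dy":0,"dz":0,"ax":0,"ay":0,"az":0},{"dx":0,"dy":0,"dz":0,"ax":0,"ay":0,"az":0},{"dx":0,"dy":0,"dz":0,"ax":0,"ay":0,"az":0},{"dx":0,"dy":0,"dz":0,"ax":0,"ay":0,"az":0},{"dx":0,"dy":0,"dz":0,"ax":0,"ay":0,"az":0},{"dx":0,"dy":0,"dz":0,"ax":0,"ay":0,"az":0}]}}

```text
clock: 10.9
tcp_pos: [0.4776, -0.2446, 0.2273]
tcp_rot: [0.0, 0.971, 0.24, -0.0]
force: [0.9, 0.2, -1.3]
gripper_width: 0.275
gripper_force: 25.0
```

>>> {"name": "send_rows", "arguments": {"motion": [{"dx":0,"dy":0,"dz":0,"ax":0,"ay":0,"az":0},{"dx":0,"dy":0,"dz":0,"ax":0,"ay":0,"az":0},{"dx":0,"dy":0,"dz":0,"ax":0,"ay":0,"az":0},{"dx":0,"dy":0,"dz":0,"ax":0,"ay":0,"az":0},{"dx":0,"dy":0,"dz":0,"ax":0,"ay":0,"az":0},{"dx":0,"dy":0,"dz":0,"ax":0,"ay":0,"az":0}]}}

```text
clock: 11.65
tcp_pos: [0.4775, -0.2446, 0.2274]
tcp_rot: [0.0, 0.971, 0.24, -0.0]
force: [-1.1, 0.6, -1.6]
gripper_width: 0.267
gripper_force: 25.0
```

```bash
python3 - <<'E'
from h import *
plan((.507,.2227,.227,27.8),(.507,.2227,.087,27.8))
E
```

```text
t 11.65 tcp [ 0.4775 -0.2446  0.2274] yaw 27.800072887762717 zax [ 0.     -0.0002 -1.    ] F [-1.0711  0.5541 -1.6473] w 0.2674820310231028 24.999337090412155
turn [0.0001 0.     0.    ] shift [ 2.0334 -3.3305  0.0032]
turn [0. 0. 0.] shift [ 0.     -0.      1.1667]
```

Held for over two seconds. Going back to the dock.

>>> {"name": "send_rows", "arguments": {"motion": [{"dx":0.06,"dy":-0.1,"dz":0,"ax":0,"ay":0,"az":0},{"dx":0.12,"dy":-0.2,"dz":0,"ax":0,"ay":0,"az":0},{"dx":0.18,"dy":-0.3,"dz":0,"ax":0,"ay":0,"az":0},{"dx":0.2,"dy":-0.33,"dz":0,"ax":0,"ay":0,"az":0},{"dx":0.2,"dy":-0.33,"dz":0,"ax":0,"ay":0,"az":0},{"dx":0.2,"dy":-0.33,"dz":0,"ax":0,"ay":0,"az":0},{"dx":0.2,"dy":-0.33,"dz":0,"ax":0,"ay":0,"az":0},{"dx":0.2,"dy":-0.33,"dz":0,"ax":0,"ay":0,"az":0},{"dx":0.2,"dy":-0.33,"dz":0,"ax":0,"ay":0,"az":0},{"dx":0.18,"dy":-0.3,"dz":0,"ax":0,"ay":0,"az":0},{"dx":0.14,"dy":-0.22,"dz":0,"ax":0,"ay":0,"az":0},{"dx":0.07,"dy":-0.12,"dz":0,"ax":0,"ay":0,"az":0}]}}

```text
clock: 13.15
tcp_pos: [0.503, 0.2097, 0.2275]
tcp_rot: [-0.001, 0.97, 0.242, 0.0]
force: [0.8, -0.4, -0.1]
gripper_width: 0.273
gripper_force: 25.0
```

>>> {"name": "send_rows", "arguments": {"motion": [{"dx":0.06,"dy":-0.1,"dz":0,"ax":0,"ay":0,"az":0},{"dx":0.02,"dy":-0.04,"dz":0,"ax":0,"ay":0,"az":0},{"dx":0,"dy":0,"dz":0,"ax":0,"ay":0,"az":0},{"dx":0,"dy":0,"dz":0,"ax":0,"ay":0,"az":0},{"dx":0,"dy":0,"dz":0,"ax":0,"ay":0,"az":0}]}}

```text
clock: 13.78
tcp_pos: [0.5052, 0.2249, 0.2273]
tcp_rot: [0.0, 0.971, 0.24, -0.0]
force: [0.8, 0.5, -1.1]
gripper_width: 0.273
gripper_force: 25.0
```

```bash
python3 - <<'E'
from h import *
plan((.507,.2227,.227,27.8),(.507,.2227,.087,27.8))
E
```

```text
t 13.775 tcp [0.5052 0.2249 0.2273] yaw 27.72517948444803 zax [ 0.0001 -0.0005 -1.    ] F [ 0.7726  0.5053 -1.1165] w 0.2728593214354192 24.99931578640826
turn [ 0.0001  0.     -0.0004] shift [0.0048 0.0231 0.0026]
turn [0. 0. 0.] shift [ 0.     -0.      1.1667]
```

>>> {"name": "send_rows", "arguments": {"motion": [{"dx":0.005,"dy":0.023,"dz":0.1,"ax":0,"ay":0,"az":0},{"dx":0,"dy":0,"dz":0.2,"ax":0,"ay":0,"az":0},{"dx":0,"dy":0,"dz":0.2,"ax":0,"ay":0,"az":0},{"dx":0,"dy":0,"dz":0.1,"ax":0,"ay":0,"az":0},{"dx":0,"dy":0,"dz":0.05,"ax":0,"ay":0,"az":0},{"dx":0,"dy":0,"dz":0,"ax":0,"ay":0,"az":0},{"dx":0,"dy":0,"dz":0,"ax":0,"ay":0,"az":0}]}}

```text
clock: 14.65
tcp_pos: [0.5073, 0.2238, 0.1501]
tcp_rot: [-0.0, 0.971, 0.24, 0.001]
force: [0.3, -0.4, -1.6]
gripper_width: 0.273
gripper_force: 25.0
```

```bash
python3 - <<'E'
from h import *
plan((.507,.2227,.086,27.8))
E
```

```text
t 14.65 tcp [0.5073 0.2238 0.1501] yaw 27.79931480953685 zax [ 0.0014  0.0003 -1.    ] F [ 0.3191 -0.3635 -1.6073] w 0.273060580031142 24.999401327222586
turn [ 0.0001 -0.0004 -0.    ] shift [-0.0066  0.0068  0.5344]
```

>>> {"name": "send_rows", "arguments": {"motion": [{"dx":-0.006,"dy":0.006,"dz":0.04,"ax":0,"ay":0,"az":0},{"dx":0,"dy":0,"dz":0.08,"ax":0,"ay":0,"az":0},{"dx":0,"dy":0,"dz":0.08,"ax":0,"ay":0,"az":0},{"dx":0,"dy":0,"dz":0.08,"ax":0,"ay":0,"az":0},{"dx":0,"dy":0,"dz":0.08,"ax":0,"ay":0,"az":0},{"dx":0,"dy":0,"dz":0.07,"ax":0,"ay":0,"az":0},{"dx":0,"dy":0,"dz":0.05,"ax":0,"ay":0,"az":0},{"dx":0,"dy":0,"dz":0.035,"ax":0,"ay":0,"az":0},{"dx":0,"dy":0,"dz":0,"ax":0,"ay":0,"az":0}]}}

```text
clock: 15.78
tcp_pos: [0.5064, 0.2225, 0.0873]
tcp_rot: [0.0, 0.971, 0.24, -0.0]
force: [0.4, -0.2, -1.1]
gripper_width: 0.274
gripper_force: 25.0
```

```bash
python3 - <<'E'
from h import *
plan((.507,.2227,.086,27.8))
E
```

```text
t 15.775 tcp [0.5064 0.2225 0.0873] yaw 27.804920348005542 zax [-0.0003 -0.0001 -1.    ] F [ 0.3755 -0.1548 -1.0806] w 0.27393975563290923 24.999244948849082
turn [-0.      0.0001  0.    ] shift [0.0052 0.0011 0.0109]
```

>>> {"name": "send_rows", "arguments": {"motion": [{"dx":0,"dy":0,"dz":0.01,"ax":0,"ay":0,"az":0},{"dx":0,"dy":0,"dz":0,"ax":0,"ay":0,"az":0}]}}

```text
clock: 16.02
tcp_pos: [0.5066, 0.2225, 0.0865]
tcp_rot: [0.0, 0.971, 0.24, 0.0]
force: [0.5, -0.7, -0.6]
gripper_width: 0.273
gripper_force: 25.0
```

>>> {"name": "send_rows", "arguments": {"motion": [{"dx":0,"dy":0,"dz":0,"ax":0,"ay":0,"az":0},{"dx":0,"dy":0,"dz":0,"ax":0,"ay":0,"az":0},{"dx":0,"dy":0,"dz":0,"ax":0,"ay":0,"az":0},{"dx":0,"dy":0,"dz":0,"ax":0,"ay":0,"az":0},{"dx":0,"dy":0,"dz":0,"ax":0,"ay":0,"az":0},{"dx":0,"dy":0,"dz":0,"ax":0,"ay":0,"az":0},{"dx":0,"dy":0,"dz":0,"ax":0,"ay":0,"az":0},{"dx":0,"dy":0,"dz":0,"ax":0,"ay":0,"az":0}], "jaw": 1}}

```text
clock: 17.02
tcp_pos: [0.5065, 0.2225, 0.0863]
tcp_rot: [0.0, 0.971, 0.24, -0.0]
force: [0.1, -0.4, -0.2]
gripper_width: 0.988
gripper_force: 0.0
```

>>> {"name": "send_rows", "arguments": {"motion": [{"dx":0,"dy":0,"dz":-0.1,"ax":0,"ay":0,"az":0},{"dx":0,"dy":0,"dz":-0.2,"ax":0,"ay":0,"az":0},{"dx":0,"dy":0,"dz":-0.25,"ax":0,"ay":0,"az":0},{"dx":0,"dy":0,"dz":-0.25,"ax":0,"ay":0,"az":0},{"dx":0,"dy":0,"dz":-0.2,"ax":0,"ay":0,"az":0},{"dx":0,"dy":0,"dz":-0.1,"ax":0,"ay":0,"az":0},{"dx":0,"dy":0,"dz":0,"ax":0,"ay":0,"az":0}]}}

```text
clock: 17.9
tcp_pos: [0.5069, 0.2228, 0.2192]
tcp_rot: [0.0, 0.971, 0.24, 0.001]
force: [-0.2, -0.5, -0.6]
gripper_width: 1.002
gripper_force: 0.0
```

```bash
python3 - <<'E'
from h import *
plan((.4676,-.1528,.218,27.8),(.4676,-.1528,.218,97.6),(.4676,-.1528,.012,97.6))
E
```

```text
t 17.9 tcp [0.5069 0.2228 0.2192] yaw 27.798619888549677 zax [ 0.0016  0.0002 -1.    ] F [-0.225  -0.4504 -0.6277] w 1.0018068633554138 0.0
turn [ 0.0002 -0.0005 -0.    ] shift [-1.7493  2.6159  0.0096]
turn [-0.      0.     -0.3878] shift [0. 0. 0.]
turn [0. 0. 0.] shift [ 0.     -0.      1.7167]
```

>>> {"name": "send_rows", "arguments": {"motion": [{"dx":-0.08,"dy":0.12,"dz":0,"ax":0,"ay":0,"az":0},{"dx":-0.16,"dy":0.24,"dz":0,"ax":0,"ay":0,"az":0},{"dx":-0.2,"dy":0.3,"dz":0,"ax":0,"ay":0,"az":0},{"dx":-0.2,"dy":0.3,"dz":0,"ax":0,"ay":0,"az":0},{"dx":-0.2,"dy":0.3,"dz":0,"ax":0,"ay":0,"az":0},{"dx":-0.2,"dy":0.3,"dz":0,"ax":0,"ay":0,"az":0},{"dx":-0.2,"dy":0.3,"dz":0,"ax":0,"ay":0,"az":0},{"dx":-0.2,"dy":0.3,"dz":0,"ax":0,"ay":0,"az":0},{"dx":-0.17,"dy":0.26,"dz":0,"ax":0,"ay":0,"az":0},{"dx":-0.11,"dy":0.16,"dz":0,"ax":0,"ay":0,"az":0},{"dx":-0.03,"dy":0.04,"dz":0,"ax":0,"ay":0,"az":0},{"dx":0,"dy":0,"dz":0,"ax":0,"ay":0,"az":0}]}}

```text
clock: 19.4
tcp_pos: [0.4671, -0.1528, 0.2177]
tcp_rot: [-0.001, 0.971, 0.24, -0.0]
force: [-0.3, 0.9, 0.1]
gripper_width: 0.993
gripper_force: 0.0
```

>>> {"name": "send_rows", "arguments": {"motion": [{"dx":0,"dy":0,"dz":0,"ax":0,"ay":0,"az":-0.03},{"dx":0,"dy":0,"dz":0,"ax":0,"ay":0,"az":-0.045},{"dx":0,"dy":0,"dz":0,"ax":0,"ay":0,"az":-0.045},{"dx":0,"dy":0,"dz":0,"ax":0,"ay":0,"az":-0.045},{"dx":0,"dy":0,"dz":0,"ax":0,"ay":0,"az":-0.045},{"dx":0,"dy":0,"dz":0,"ax":0,"ay":0,"az":-0.045},{"dx":0,"dy":0,"dz":0,"ax":0,"ay":0,"az":-0.045},{"dx":0,"dy":0,"dz":0,"ax":0,"ay":0,"az":-0.045},{"dx":0,"dy":0,"dz":0,"ax":0,"ay":0,"az":-0.043},{"dx":0,"dy":0,"dz":0,"ax":0,"ay":0,"az":0},{"dx":0,"dy":0,"dz":0,"ax":0,"ay":0,"az":0}]}}

```text
clock: 20.78
tcp_pos: [0.4675, -0.1526, 0.2183]
tcp_rot: [-0.0, 0.659, 0.752, 0.0]
force: [-0.3, 0.5, 0.3]
gripper_width: 0.996
gripper_force: 0.0
```

```bash
python3 - <<'E'
from h import *
plan((.4676,-.1528,.218,97.6),(.4676,-.1528,.012,97.6))
print(arm.get_obs()["joints"])
t=arm.grab_frame("top")[:,:,::-1];s=arm.grab_frame("side")[:,:,::-1]
f=lambda i,x,y:cv2.convertScaleAbs(cv2.resize(i[y:y+100,x:x+100],(400,400),interpolation=cv2.INTER_CUBIC),alpha=1.5)
cv2.imwrite("pics/g3.png",np.vstack([np.hstack([f(s,200,220),f(s,240,90)])[:400]]))
E
```

```text
t 20.775 tcp [ 0.4675 -0.1526  0.2183] yaw 97.5951288310101 zax [-0.      0.0001 -1.    ] F [-0.252   0.5076  0.3419] w 0.9961345523726884 0.0
turn [-0. -0. -0.] shift [-0.0016  0.0004  0.0025]
turn [0. 0. 0.] shift [ 0.     -0.      1.7167]
[ 0.7566  0.0055 -0.4931  1.8227  0.0026  1.3141  0.3954]
```

View pics/g3.png

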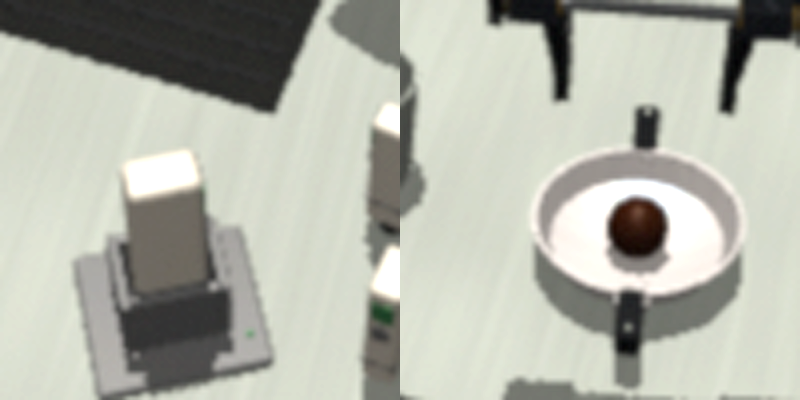

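The thermometer stands fully seated in its dock, and the open fingers straddle the near handle, about (628,320) in the right half. I'll descend onto the handle.

>>> {"name": "send_rows", "arguments": {"motion": [{"dx":0,"dy":0,"dz":0.1,"ax":0,"ay":0,"az":0},{"dx":0,"dy":0,"dz":0.2,"ax":0,"ay":0,"az":0},{"dx":0,"dy":0,"dz":0.25,"ax":0,"ay":0,"az":0},{"dx":0,"dy":0,"dz":0.25,"ax":0,"ay":0,"az":0},{"dx":0,"dy":0,"dz":0.25,"ax":0,"ay":0,"az":0},{"dx":0,"dy":0,"dz":0.2,"ax":0,"ay":0,"az":0},{"dx":0,"dy":0,"dz":0.15,"ax":0,"ay":0,"az":0},{"dx":0,"dy":0,"dz":0.12,"ax":0,"ay":0,"az":0},{"dx":0,"dy":0,"dz":0.1,"ax":0,"ay":0,"az":0},{"dx":0,"dy":0,"dz":0.05,"ax":0,"ay":0,"az":0},{"dx":0,"dy":0,"dz":0,"ax":0,"ay":0,"az":0},{"dx":0,"dy":0,"dz":0,"ax":0,"ay":0,"az":0}]}}

```text
clock: 22.38
tcp_pos: [0.4679, -0.1537, 0.0185]
tcp_rot: [0.001, 0.658, 0.753, 0.0]
force: [-0.2, -0.2, 1.0]
gripper_width: 0.997
gripper_force: 0.0
```

>>> {"name": "send_rows", "arguments": {"motion": [{"dx":0,"dy":0,"dz":0,"ax":0,"ay":0,"az":0},{"dx":0,"dy":0,"dz":0,"ax":0,"ay":0,"az":0},{"dx":0,"dy":0,"dz":0,"ax":0,"ay":0,"az":0},{"dx":0,"dy":0,"dz":0,"ax":0,"ay":0,"az":0},{"dx":0,"dy":0,"dz":0,"ax":0,"ay":0,"az":0},{"dx":0,"dy":0,"dz":0,"ax":0,"ay":0,"az":0},{"dx":0,"dy":0,"dz":0,"ax":0,"ay":0,"az":0},{"dx":0,"dy":0,"dz":0,"ax":0,"ay":0,"az":0}], "jaw": -0.3, "force": 5}}

```text
clock: 23.38
tcp_pos: [0.4674, -0.1535, 0.0179]
tcp_rot: [0.0, 0.658, 0.753, -0.0]
force: [0.3, 0.1, 2.0]
gripper_width: 0.355
gripper_force: 0.0
```

```bash
python3 - <<'E'
from h import *
plan((.4676,-.1528,.011,97.6))
t=arm.grab_frame("top")[:,:,::-1];s=arm.grab_frame("side")[:,:,::-1]
f=lambda i,x,y:cv2.convertScaleAbs(cv2.resize(i[y:y+100,x:x+100],(400,400),interpolation=cv2.INTER_CUBIC),alpha=1.8)
cv2.imwrite("pics/g4.png",np.hstack([f(t,290,160),f(s,240,90)]))
E
```

```text
t 23.375 tcp [ 0.4674 -0.1535  0.0179] yaw 97.64281634720969 zax [ 0.     -0.0001 -1.    ] F [0.3374 0.1293 2.0152] w 0.3548880635960919 0.0
turn [0.     0.     0.0002] shift [0.0056 0.0025 0.0579]
```

View pics/g4.png

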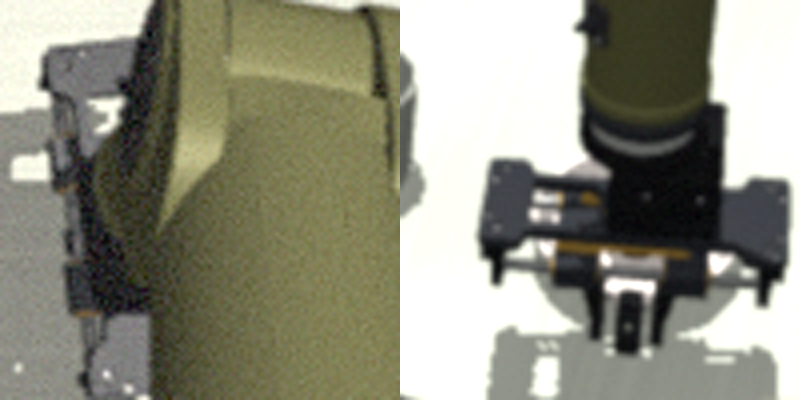

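The handle at (627,322) is centred between the fingers at (597,320) and (660,320), with nothing touching. I'll lower 7 mm, close gently, then firm up the grip.

>>> {"name": "send_rows", "arguments": {"motion": [{"dx":0,"dy":0,"dz":0.03,"ax":0,"ay":0,"az":0},{"dx":0,"dy":0,"dz":0.027,"ax":0,"ay":0,"az":0},{"dx":0,"dy":0,"dz":0,"ax":0,"ay":0,"az":0}]}}

```text
clock: 23.85
tcp_pos: [0.467, -0.1534, 0.0107]
tcp_rot: [-0.0, 0.658, 0.753, -0.0]
force: [-0.0, -0.6, -0.3]
gripper_width: 0.35
gripper_force: 0.0
```

>>> {"name": "send_rows", "arguments": {"motion": [{"dx":0,"dy":0,"dz":0,"ax":0,"ay":0,"az":0},{"dx":0,"dy":0,"dz":0,"ax":0,"ay":0,"az":0},{"dx":0,"dy":0,"dz":0,"ax":0,"ay":0,"az":0},{"dx":0,"dy":0,"dz":0,"ax":0,"ay":0,"az":0},{"dx":0,"dy":0,"dz":0,"ax":0,"ay":0,"az":0},{"dx":0,"dy":0,"dz":0,"ax":0,"ay":0,"az":0}], "jaw": -1, "force": 5}}

```text
clock: 24.6
tcp_pos: [0.4673, -0.1535, 0.0111]
tcp_rot: [0.0, 0.658, 0.753, -0.0]
force: [-0.2, 0.5, 0.6]
gripper_width: 0.207
gripper_force: 5.0
```

>>> {"name": "send_rows", "arguments": {"motion": [{"dx":0,"dy":0,"dz":0,"ax":0,"ay":0,"az":0},{"dx":0,"dy":0,"dz":0,"ax":0,"ay":0,"az":0},{"dx":0,"dy":0,"dz":0,"ax":0,"ay":0,"az":0},{"dx":0,"dy":0,"dz":0,"ax":0,"ay":0,"az":0}], "jaw": -1, "force": 55}}

```text
clock: 25.1
tcp_pos: [0.4674, -0.1535, 0.0111]
tcp_rot: [0.0, 0.658, 0.753, -0.0]
force: [-1.4, -0.3, 0.7]
gripper_width: 0.197
gripper_force: 55.0
```

```bash
python3 - <<'E'
from h import *
plan((.4676,-.1528,.111,97.6))
E
```

```text
t 25.1 tcp [ 0.4674 -0.1535  0.0111] yaw 97.64519151510198 zax [ 0.     -0.0001 -1.    ] F [-1.413  -0.3144  0.6574] w 0.1966029184174922 55.000232588499784
turn [0.     0.     0.0003] shift [ 0.0057  0.0025 -0.8322]
```

>>> {"name": "send_rows", "arguments": {"motion": [{"dx":0,"dy":0,"dz":-0.008,"ax":0,"ay":0,"az":0},{"dx":0,"dy":0,"dz":-0.017,"ax":0,"ay":0,"az":0},{"dx":0,"dy":0,"dz":-0.025,"ax":0,"ay":0,"az":0},{"dx":0,"dy":0,"dz":-0.033,"ax":0,"ay":0,"az":0},{"dx":0,"dy":0,"dz":-0.04,"ax":0,"ay":0,"az":0},{"dx":0,"dy":0,"dz":-0.04,"ax":0,"ay":0,"az":0},{"dx":0,"dy":0,"dz":-0.04,"ax":0,"ay":0,"az":0},{"dx":0,"dy":0,"dz":-0.04,"ax":0,"ay":0,"az":0},{"dx":0,"dy":0,"dz":-0.033,"ax":0,"ay":0,"az":0},{"dx":0,"dy":0,"dz":-0.025,"ax":0,"ay":0,"az":0},{"dx":0,"dy":0,"dz":-0.017,"ax":0,"ay":0,"az":0},{"dx":0,"dy":0,"dz":-0.008,"ax":0,"ay":0,"az":0}]}}

```text
clock: 26.6
tcp_pos: [0.4673, -0.1535, 0.0503]
tcp_rot: [-0.0, 0.658, 0.753, -0.0]
force: [-0.7, 0.3, -0.5]
gripper_width: 0.196
gripper_force: 55.0
```

```bash
python3 - <<'E'
from h import *
plan((.4676,-.1528,.121,97.6))
t=arm.grab_frame("top")[:,:,::-1];s=arm.grab_frame("side")[:,:,::-1]
f=lambda i,x,y:cv2.convertScaleAbs(cv2.resize(i[y:y+100,x:x+100],(400,400),interpolation=cv2.INTER_CUBIC),alpha=1.8)
cv2.imwrite("pics/g5.png",np.hstack([f(t,310,160),f(s,240,70)]))
E
```

```text
t 26.6 tcp [ 0.4673 -0.1535  0.0503] yaw 97.63768435966615 zax [-0.0001 -0.     -1.    ] F [-0.6694  0.348  -0.5429] w 0.19561619409242256 54.99962590634823
turn [-0.      0.      0.0002] shift [ 0.0056  0.0029 -0.5893]
```

View pics/g5.png

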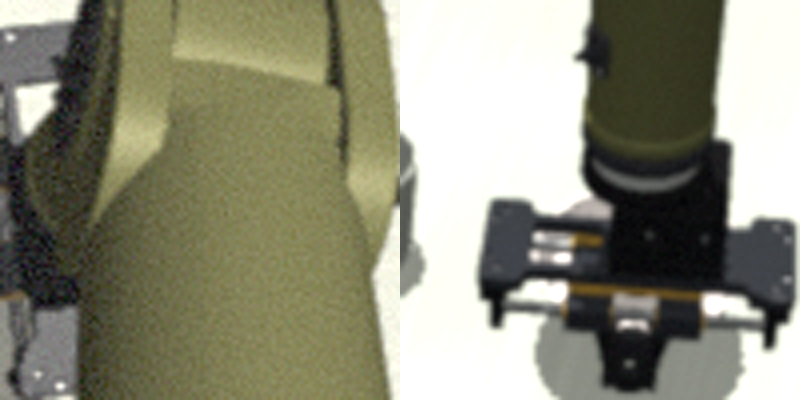

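The dish is off the counter, its shadow well below it at (640,370), though the arm hides the bowl itself. I'll keep lifting gently.

>>> {"name": "send_rows", "arguments": {"motion": [{"dx":0,"dy":0,"dz":-0.01,"ax":0,"ay":0,"az":0},{"dx":0,"dy":0,"dz":-0.02,"ax":0,"ay":0,"az":0},{"dx":0,"dy":0,"dz":-0.03,"ax":0,"ay":0,"az":0},{"dx":0,"dy":0,"dz":-0.04,"ax":0,"ay":0,"az":0},{"dx":0,"dy":0,"dz":-0.05,"ax":0,"ay":0,"az":0},{"dx":0,"dy":0,"dz":-0.06,"ax":0,"ay":0,"az":0},{"dx":0,"dy":0,"dz":-0.06,"ax":0,"ay":0,"az":0},{"dx":0,"dy":0,"dz":-0.06,"ax":0,"ay":0,"az":0},{"dx":0,"dy":0,"dz":-0.06,"ax":0,"ay":0,"az":0},{"dx":0,"dy":0,"dz":-0.06,"ax":0,"ay":0,"az":0},{"dx":0,"dy":0,"dz":-0.05,"ax":0,"ay":0,"az":0},{"dx":0,"dy":0,"dz":-0.04,"ax":0,"ay":0,"az":0}]}}

```text
clock: 28.2
tcp_pos: [0.4674, -0.1536, 0.1154]
tcp_rot: [0.0, 0.658, 0.753, -0.0]
force: [0.4, 0.3, -0.6]
gripper_width: 0.199
gripper_force: 55.0
```

>>> {"name": "send_rows", "arguments": {"motion": [{"dx":0,"dy":0,"dz":-0.03,"ax":0,"ay":0,"az":0},{"dx":0,"dy":0,"dz":-0.02,"ax":0,"ay":0,"az":0},{"dx":0,"dy":0,"dz":-0.01,"ax":0,"ay":0,"az":0},{"dx":0,"dy":0,"dz":0,"ax":0,"ay":0,"az":0},{"dx":0,"dy":0,"dz":0,"ax":0,"ay":0,"az":0},{"dx":0,"dy":0,"dz":0,"ax":0,"ay":0,"az":0}]}}

```text
clock: 28.95
tcp_pos: [0.4673, -0.1535, 0.1221]
tcp_rot: [-0.0, 0.658, 0.753, -0.0]
force: [0.1, 0.1, -1.3]
gripper_width: 0.196
gripper_force: 55.0
```

```bash
python3 - <<'E'
from h import *
plan((.4676,-.1528,.121,174.7),(.513,.0065,.121,174.7))
print(arm.get_obs()["joints"])
E
```

```text
t 28.95 tcp [ 0.4673 -0.1535  0.1221] yaw 97.63857761028468 zax [-0.0002  0.     -1.    ] F [ 0.1442  0.0967 -1.2674] w 0.19571210257844485 54.99964429065585
turn [-0.     -0.     -0.4281] shift [-0.0019  0.006   0.0092]
turn [0. 0. 0.] shift [-0.2541  1.3568  0.    ]
[ 0.7465  0.0896 -0.5022  1.9448  0.0479  1.1188  0.3584]
```

>>> {"name": "send_rows", "arguments": {"motion": [{"dx":0,"dy":0,"dz":0,"ax":0,"ay":0,"az":-0.003},{"dx":0,"dy":0,"dz":0,"ax":0,"ay":0,"az":-0.006},{"dx":0,"dy":0,"dz":0,"ax":0,"ay":0,"az":-0.009},{"dx":0,"dy":0,"dz":0,"ax":0,"ay":0,"az":-0.012},{"dx":0,"dy":0,"dz":0,"ax":0,"ay":0,"az":-0.015},{"dx":0,"dy":0,"dz":0,"ax":0,"ay":0,"az":-0.016},{"dx":0,"dy":0,"dz":0,"ax":0,"ay":0,"az":-0.016},{"dx":0,"dy":0,"dz":0,"ax":0,"ay":0,"az":-0.016},{"dx":0,"dy":0,"dz":0,"ax":0,"ay":0,"az":-0.016},{"dx":0,"dy":0,"dz":0,"ax":0,"ay":0,"az":-0.016},{"dx":0,"dy":0,"dz":0,"ax":0,"ay":0,"az":-0.016},{"dx":0,"dy":0,"dz":0,"ax":0,"ay":0,"az":-0.016}]}}

```text
clock: 30.45
tcp_pos: [0.4673, -0.1535, 0.1222]
tcp_rot: [-0.0, 0.454, 0.891, -0.0]
force: [-0.2, 0.7, -1.2]
gripper_width: 0.195
gripper_force: 55.0
```

>>> {"name": "send_rows", "arguments": {"motion": [{"dx":0,"dy":0,"dz":0,"ax":0,"ay":0,"az":-0.016},{"dx":0,"dy":0,"dz":0,"ax":0,"ay":0,"az":-0.016},{"dx":0,"dy":0,"dz":0,"ax":0,"ay":0,"az":-0.016},{"dx":0,"dy":0,"dz":0,"ax":0,"ay":0,"az":-0.016},{"dx":0,"dy":0,"dz":0,"ax":0,"ay":0,"az":-0.016},{"dx":0,"dy":0,"dz":0,"ax":0,"ay":0,"az":-0.016},{"dx":0,"dy":0,"dz":0,"ax":0,"ay":0,"az":-0.016},{"dx":0,"dy":0,"dz":0,"ax":0,"ay":0,"az":-0.016},{"dx":0,"dy":0,"dz":0,"ax":0,"ay":0,"az":-0.016},{"dx":0,"dy":0,"dz":0,"ax":0,"ay":0,"az":-0.016},{"dx":0,"dy":0,"dz":0,"ax":0,"ay":0,"az":-0.016},{"dx":0,"dy":0,"dz":0,"ax":0,"ay":0,"az":-0.016}]}}

```text
clock: 31.95
tcp_pos: [0.4673, -0.1535, 0.1222]
tcp_rot: [-0.0, 0.168, 0.986, -0.0]
force: [-0.4, -0.3, -0.5]
gripper_width: 0.201
gripper_force: 55.0
```

>>> {"name": "send_rows", "arguments": {"motion": [{"dx":0,"dy":0,"dz":0,"ax":0,"ay":0,"az":-0.016},{"dx":0,"dy":0,"dz":0,"ax":0,"ay":0,"az":-0.016},{"dx":0,"dy":0,"dz":0,"ax":0,"ay":0,"az":-0.015},{"dx":0,"dy":0,"dz":0,"ax":0,"ay":0,"az":-0.012},{"dx":0,"dy":0,"dz":0,"ax":0,"ay":0,"az":-0.009},{"dx":0,"dy":0,"dz":0,"ax":0,"ay":0,"az":-0.007},{"dx":0,"dy":0,"dz":0,"ax":0,"ay":0,"az":-0.004},{"dx":0,"dy":0,"dz":0,"ax":0,"ay":0,"az":0},{"dx":0,"dy":0,"dz":0,"ax":0,"ay":0,"az":0},{"dx":0,"dy":0,"dz":0,"ax":0,"ay":0,"az":0}]}}

```text
clock: 33.2
tcp_pos: [0.4674, -0.1535, 0.1222]
tcp_rot: [-0.0, 0.046, 0.999, -0.0]
force: [0.0, -0.4, -1.0]
gripper_width: 0.202
gripper_force: 55.0
```

```bash
python3 - <<'E'
from h import *
plan((.513,.0065,.121,174.7))
print(arm.get_obs()["joints"])
t=arm.grab_frame("top")[:,:,::-1];s=arm.grab_frame("side")[:,:,::-1]
f=lambda i,x,y:cv2.convertScaleAbs(cv2.resize(i[y:y+160,x:x+160],(400,400),interpolation=cv2.INTER_CUBIC),alpha=1.5)
cv2.imwrite("pics/g6.png",np.hstack([f(t,240,100),f(s,180,60)]))
E
```

```text
t 33.2 tcp [ 0.4674 -0.1535  0.1222] yaw 174.68096987027295 zax [-0.     -0.0001 -1.    ] F [ 0.0495 -0.404  -1.0081] w 0.20218455437536148 54.99964797869325
turn [-0.     -0.     -0.0001] shift [-0.2555  1.3628  0.0102]
[ 0.8128  0.095  -0.5718  1.9426  0.0572  1.1196  1.696 ]
```

View pics/g6.png

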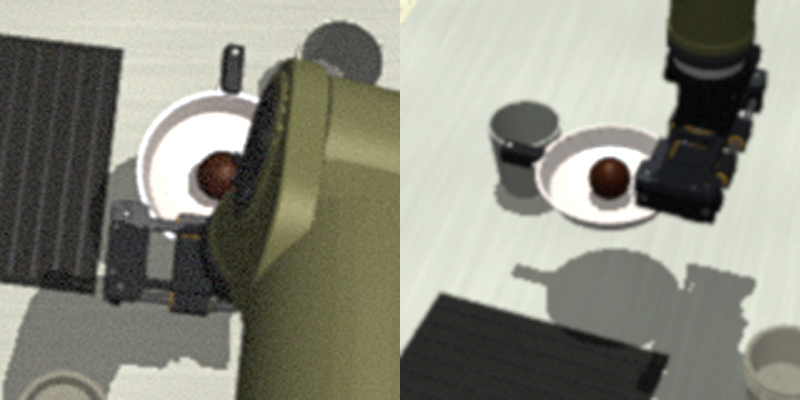

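The dish is level and turned, with the ball in its middle at (218,176) and (609,178), and the free handle points away from the robot. I'll move slowly to the mat.

>>> {"name": "send_rows", "arguments": {"motion": [{"dx":-0.002,"dy":0.012,"dz":0,"ax":0,"ay":0,"az":0},{"dx":-0.004,"dy":0.024,"dz":0,"ax":0,"ay":0,"az":0},{"dx":-0.007,"dy":0.036,"dz":0,"ax":0,"ay":0,"az":0},{"dx":-0.009,"dy":0.048,"dz":0,"ax":0,"ay":0,"az":0},{"dx":-0.011,"dy":0.06,"dz":0,"ax":0,"ay":0,"az":0},{"dx":-0.011,"dy":0.06,"dz":0,"ax":0,"ay":0,"az":0},{"dx":-0.011,"dy":0.06,"dz":0,"ax":0,"ay":0,"az":0},{"dx":-0.011,"dy":0.06,"dz":0,"ax":0,"ay":0,"az":0},{"dx":-0.011,"dy":0.06,"dz":0,"ax":0,"ay":0,"az":0},{"dx":-0.011,"dy":0.06,"dz":0,"ax":0,"ay":0,"az":0},{"dx":-0.011,"dy":0.06,"dz":0,"ax":0,"ay":0,"az":0},{"dx":-0.011,"dy":0.06,"dz":0,"ax":0,"ay":0,"az":0}]}}

```text
clock: 34.8
tcp_pos: [0.4873, -0.0826, 0.1222]
tcp_rot: [0.0, 0.046, 0.999, -0.0]
force: [0.2, 1.1, -1.7]
gripper_width: 0.201
gripper_force: 55.0
```

>>> {"name": "send_rows", "arguments": {"motion": [{"dx":-0.011,"dy":0.06,"dz":0,"ax":0,"ay":0,"az":0},{"dx":-0.011,"dy":0.06,"dz":0,"ax":0,"ay":0,"az":0},{"dx":-0.011,"dy":0.06,"dz":0,"ax":0,"ay":0,"az":0},{"dx":-0.011,"dy":0.06,"dz":0,"ax":0,"ay":0,"az":0},{"dx":-0.011,"dy":0.06,"dz":0,"ax":0,"ay":0,"az":0},{"dx":-0.011,"dy":0.06,"dz":0,"ax":0,"ay":0,"az":0},{"dx":-0.011,"dy":0.06,"dz":0,"ax":0,"ay":0,"az":0},{"dx":-0.011,"dy":0.06,"dz":0,"ax":0,"ay":0,"az":0},{"dx":-0.011,"dy":0.06,"dz":0,"ax":0,"ay":0,"az":0},{"dx":-0.011,"dy":0.06,"dz":0,"ax":0,"ay":0,"az":0},{"dx":-0.01,"dy":0.054,"dz":0,"ax":0,"ay":0,"az":0},{"dx":-0.008,"dy":0.042,"dz":0,"ax":0,"ay":0,"az":0}]}}

```text
clock: 36.3
tcp_pos: [0.5104, -0.0008, 0.1222]
tcp_rot: [0.0, 0.046, 0.999, -0.0]
force: [0.9, -0.4, -1.1]
gripper_width: 0.198
gripper_force: 55.0
```

>>> {"name": "send_rows", "arguments": {"motion": [{"dx":-0.006,"dy":0.03,"dz":0,"ax":0,"ay":0,"az":0},{"dx":-0.004,"dy":0.02,"dz":0,"ax":0,"ay":0,"az":0},{"dx":-0.002,"dy":0.012,"dz":0,"ax":0,"ay":0,"az":0},{"dx":0,"dy":0,"dz":0,"ax":0,"ay":0,"az":0},{"dx":0,"dy":0,"dz":0,"ax":0,"ay":0,"az":0},{"dx":0,"dy":0,"dz":0,"ax":0,"ay":0,"az":0},{"dx":0,"dy":0,"dz":0,"ax":0,"ay":0,"az":0},{"dx":0,"dy":0,"dz":0,"ax":0,"ay":0,"az":0},{"dx":0,"dy":0,"dz":0,"ax":0,"ay":0,"az":0},{"dx":0,"dy":0,"dz":0,"ax":0,"ay":0,"az":0},{"dx":0,"dy":0,"dz":0,"ax":0,"ay":0,"az":0},{"dx":0,"dy":0,"dz":0,"ax":0,"ay":0,"az":0}]}}

```text
clock: 37.8
tcp_pos: [0.5123, 0.006, 0.1222]
tcp_rot: [0.0, 0.046, 0.999, -0.0]
force: [0.5, 0.0, -0.6]
gripper_width: 0.2
gripper_force: 55.0
```

```bash
python3 - <<'E'
from h import *
plan((.513,.0065,.121,174.7))
t=arm.grab_frame("top")[:,:,::-1];s=arm.grab_frame("side")[:,:,::-1]
f=lambda i,x,y:cv2.convertScaleAbs(cv2.resize(i[y:y+160,x:x+160],(400,400),interpolation=cv2.INTER_CUBIC),alpha=1.5)
cv2.imwrite("pics/g7.png",np.hstack([f(t,160,90),f(s,170,140)]))
E
```

```text
t 37.8 tcp [0.5123 0.006  0.1222] yaw 174.68398711758735 zax [ 0.     -0.0001 -1.    ] F [ 0.5053  0.0307 -0.6167] w 0.19975660364906658 54.999616127461195
turn [-0.      0.     -0.0001] shift [-0.005   0.0049  0.0102]
```

View pics/g7.png

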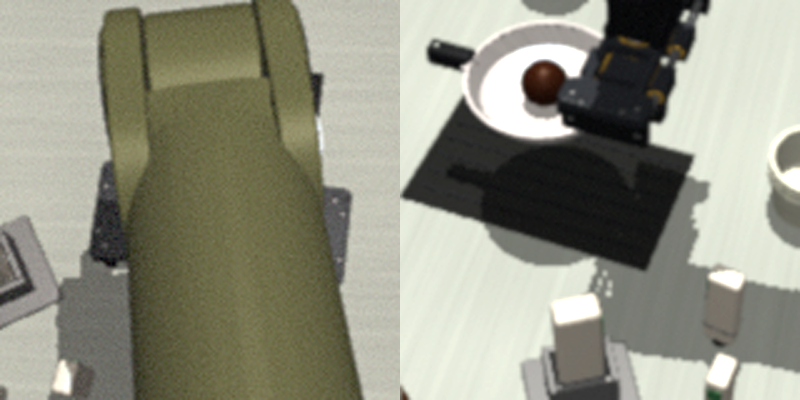

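The dish hangs level over the mat with the ball at (545,83) in the right half, near the middle of the bowl, and the thermometer is in its dock. I'll check the ball's position and hand in.

```bash
python3 - <<'E'
from h import *
p=at("side",[170+145*.4,140+83*.4],.138);print(p)
if np.hypot(p[0]-.606,p[1]+.002)<.012: print(arm.job_done())
E
```

```text
[ 0.60284237 -0.00349196  0.138     ]
the job is handed in; nothing more can be done
None
```

The job is handed in, though no verdict came back: the thermometer was aimed at the ball for over two seconds and put back in its dock, and the dish is held level about 10 cm above the middle of the mat, free handle to the customer's side and ball measured within about 5 mm of the middle.

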